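Knock a jammed drawplate out of its holder and clip it into the rack

TASK

The steel drawplate is jammed in the blue holder: take the knock-out bar from its wooden rest, push the plate out through the access hole in the holder's back until about half of it sticks out of the mouth, and lay the bar back in its rest. Then draw the plate fully out of the holder and, keeping it upright, press it, roughly centred and fully home, into either spring-clip slot of the rack, without disturbing the pliers or the spool.

Things in the scene. Friction and masses are not known exactly. Their poses are not given: they have to be found in the camera images.
- holder: fixed blue plate holder, 110 x 86 mm (x, y), 92 mm high, with a level apron (34 mm wide, top 10 mm, to x = +122 mm) before its mouth. Origin: centre of its underside; x points out of the open mouth, z up. The pocket runs along x from the back wall's inner face (x = -40 mm) to the mouth (+52 mm), floor 10 mm and roof 82 mm above the bench. Grooves 15 mm wide guide the plate's edges.
- hole (a point): centre of the round access hole, 24 mm in diameter, at the outer face of the holder's 12 mm thick back wall, 45 mm above the bench; its axes are those of the holder (x points through the hole towards the mouth)
- mouth (a point): centre of the holder's mouth, 45 mm above the bench; axes as the holder's. Two brass spring shoes 10 mm inside it pinch the plate from both sides: it slides under a push or pull of about 8 to 16 N, stays where it is left, and stands held upright while at least 10 mm of it is still inside
- plate: loose steel drawplate with rows of small dark holes, 80 mm long (x), 12 mm thick (y), 70 mm high (z), 0.4 kg; stands on its long edge in the holder, 2 to 8 mm off the back wall, x towards the mouth. Origin: centre of its lower edge face
- bar: loose knock-out bar, 0.25 kg, lying level in its rest: a wooden square handle 90 mm long and 24 mm thick, then a brass collar and a round steel nose 14 mm in diameter. Origin: on the bar's axis at the middle of the handle; x points to the nose; the handle spans x = -45 to +45 mm, collar (21 mm in diameter) to +51 mm, nose to +145 mm
- bar_tip (a point): the free end of the bar's nose, on its axis; axes as the bar's
- bar_rest: fixed wooden rest for the bar, base 110 x 56 mm. Origin: centre of its underside. Two notched posts 12 mm thick at x = -37 and +37 mm carry the handle, free for fingers between them. Notches 33 mm wide (y), floor 30 mm, cheeks' top 42 mm above the bench. The bar lies with its origin over the rest's, its axis 42 mm above the bench, its x along the rest's x
- rack: fixed black rack, base 82 x 136 mm, origin at the centre of its underside, with two spring-clip slots along its x, at y = +37 mm (slot 1) and -37 mm (slot 2). Each has two orange sprung jaws 60 mm long, 9 mm apart at rest, 35 mm high over the bench, flared to about 22 mm at the top; the plate goes home under about 7 to 15 N of downward push (its weight included) and is then held upright
- slot_1 (a point): middle of slot 1's floor, 8 mm above the bench: where the middle of the plate's lower edge belongs; axes as the rack's
- slot_2 (a point): middle of slot 2's floor, 8 mm above the bench, as slot 1
- pliers: bystander: red-handled pliers lying on the bench, 130 x 42 x 12 mm
- spool: bystander: solder spool, 52 mm across, 25 mm high

How it is judged:
By the outcome, as a careful person would: the job done as asked, in the order asked, and still so for the second after the job is handed in, with the robot touching nothing.
It also fails if it takes over 58 s, if anything falls off the work surface, if the arm or the gripper's body presses on something with over 40 N, if the wrist force passes 120 N, or if a joint passes its speed limit or range.

ROBOT

A 6-joint arm with a two-finger parallel gripper is mounted at the origin on the work surface; the furniture and walls round the work are solid. World frame = base frame: x ahead of the robot, y to its left, z up, the work surface at z = 0. Lengths are in mm, angles in rad, forces in N, time in s.
With the tool pointing down it reaches from about 400 to 925 mm from the base axis. Payload 3.4 kg.
Tool frame: the origin (TCP) lies at the very end of the fingers, on their centre line; the grasp point (between the pads) lies 19 mm behind it; z points along the fingers, y is the line along which they close (so a half turn about z gives the same grasp; the last joint's range is limited). The gripper opens to 85 mm and grips with 20 to 120 N. Pads are 22 mm wide; open, the fingers measure 114 mm over their backs; the gripper's body (76 mm by 85 mm) begins 54 mm behind the grasp point. The pads swing forward as they close: fully open they stand 13 mm farther back than shut.
Start: joints at [1.115, 0.307, 1.506, -0, 1.328, -0.073], TCP at [214.797, 533.379, 231.305] pointing down, gripper open.
Joint ranges: [-3.12, 3.12], [-1.05, 2.28], [0.14, 2.33], [-1.42, 4.57], [0.1, 2.73], [-2.68, 2.68]. Speed limits (rad/s): [2.57, 2.57, 3.14, 3.14, 3.14, 3.14].

INTERFACE

Orientations are given as a unit quaternion [w, x, y, z].
In Python, from bench import monitor, eyes, ticket gives the robot as it stands.
- The arm moves only by the tool step_arm, never from a script. Its arguments are lists of equal length, an entry for each row: "dp": the shift along the tool's x, y, z each as a share of 0.02 m, from -1 to 1, a list of three; "twist": the turn about the tool's z as a share of 0.15 rad, from -1 to 1. In form: {"dp": [[tx, ty, tz], ...], "twist": [twist, ...]}. A call has 1 to 20 rows; each row shifts and turns the commanded pose from where the row before left it, along the tool's axes as they then stand; what a row does not reach is not made up. A row lasts 1/10 s, in which the tool goes at most 50 mm and 8.59 degrees, less where a joint would pass 70% of its speed; a pose out of reach is approached as far as the arm can. A call with a number of a shift or a turn outside -1 to 1 is refused whole. A call with a gripper value outside its range is refused whole. "hand" is the closure, from 0 (fully open) to 1 (shut), set as the call begins (left out, the last holds). The fingers move at their own pace and stop on an object; "newtons" is the grip in N (left out, the last holds). Time passes only in rows, so rows that do not move let the fingers close. It gives the time, the measured TCP pose, the force, the opening and the grip force at its end, in the units of the state.
- monitor.get_state(): the state, without advancing time (a new reading comes with each control period).
- eyes.capture(name): name is "scene" or "top" or "wrist"; returns the picture (420x560x3 uint8, red, green, blue); there is no depth.
- eyes.camera_model(name): a dict with "vertical_fov" (degrees; the focal length in pixels is half the picture's height over the tangent of half this angle, whatever the lens; pixels are square), "cx", "cy" (the principal point, pixels), "distortion" ([k1, k2, p1, p2, k3] as OpenCV has them; the pictures are not rectified), "rvec" (rotation vector, rad) and "tvec" (3), from world to camera coordinates, as OpenCV has them. Camera axes: x right, y down, z forward; pixel columns grow to the right and rows downward; lengths in mm; the calibration is good to about 2 mm. A picture is of the moment at which its call begins: read the wrist's pose just before it. camera_model takes no time and is no camera call; for the wrist camera it gives the pose at the moment of the call.
- ticket.job_done(): hands the job in; it is judged then, once.
Trained networks look in the newest picture that a camera, given by its name, has taken for a name from the list of things; names that differ only in an ending like _2 or _b are one class to them, and where a whole thing is asked for, a point or a joint stands for the part that bears it (a point fixed in the world has none). Each returns a list of dicts, best first, with "score" (0 to 1); they miss things now and then, are a little off and sometimes report something else, mostly with a low value. They report only what shows in the picture. A call takes as long as a camera call.
- eyes.regions_of(thing, camera): "pixels" (420x560 bool, what is visible of it) and "location" ([column, row] in pixels, amid what is visible of it).
The state is a dict: "t": time; "joint_pos": joint angles; "dq": joint speeds; "effort": joint torques, N m; "eef_pos": TCP position; "ee_rot": TCP orientation; "force": force on the tool from outside, world axes, zero at the start; "wrist_torque": the same for the moment, N m; "finger_gap": finger opening in mm; "grasp_force": force on a finger pad.
Only numpy, scipy, OpenCV 4.12 (cv2) and the standard library are available. Lean on these libraries where they do the work, as an engineer would, in place of code of your own. Each camera call takes 0.05 s, during which the arm holds its last target. There are 200 camera calls.

## Working session

There is one attempt and no reset: what is moved stays moved. The work goes in short steps, Python scripts to look and compute and a tool call to move; the robot and the scene stay as the last step left them, time stands still between calls to the robot, and variables do not carry over. Pictures are saved under pics/ and viewed, at most 10 in all, crops included, and the job is handed in when it is done.

Besides the shell and the picture viewer there is one more tool, called as name(argument=value, ...), one argument or row to a line, values as JSON. step_arm: Moves the arm, as the interface text tells. Shift numbers are shares of 0.02 m and turn numbers shares of 0.15 rad, none past 1 either way. Its arguments: {"type":"object","properties":{"dp":{"type":"array","items":{"type":"array","items":{"type":"number","minimum":-1,"maximum":1}}},"twist":{"type":"array","items":{"type":"number","minimum":-1,"maximum":1}},"hand":{"type":"number"},"newtons":{"type":"number"}},"required":["dp","twist"]}

```bash
ls; mkdir -p pics; cat > h.py <<'E'
import numpy as np, cv2
from bench import monitor, eyes, ticket
def cam(n):
    m=eyes.camera_model(n); f=210/np.tan(np.radians(m['vertical_fov'])/2)
    K=np.array([[f,0,m['cx']],[0,f,m['cy']],[0,0,1.]])
    return K,np.array(m['distortion'],float),np.array(m['rvec'],float),np.array(m['tvec'],float)
def back(c,uv,z):
    K,D,r,t=c; R=cv2.Rodrigues(r)[0]
    p=cv2.undistortPoints(np.array(uv,float).reshape(-1,1,2),K,D).reshape(-1,2)
    d=np.c_[p,np.ones(len(p))]@R; C=-R.T@t
    return C+d*((z-C[2])/d[:,2])[:,None]
def proj(c,P):
    K,D,r,t=c; return cv2.projectPoints(np.array(P,float).reshape(-1,1,3),r,t,K,D)[0].reshape(-1,2)
def snap(n,f):
    c=cam(n); im=eyes.capture(n); cv2.imwrite('pics/'+f,im[:,:,::-1]); return c,im
E
python3 - <<'E'
from h import *
s=monitor.get_state(); print(s)
for n in('top','scene'):
    c,im=snap(n,n+'0.png')
    print(n,'C',(-cv2.Rodrigues(c[2])[0].T@c[3]).round())
    if n=='top':
        for th in('holder','plate','bar','bar_rest','rack','pliers','spool'):
            for r in eyes.regions_of(th,n)[:2]:
                x=r['pixels']; ys,xs=np.nonzero(x)
                q=cv2.minAreaRect(np.c_[xs,ys].astype(np.float32))
                print(th,round(r['score'],2),np.round(r['location']),x.sum(),back(c,[r['location']],20)[0].round(),back(c,cv2.boxPoints(q),10)[:,:2].round().tolist())
E
```

```text
pics
{'t': 0.0, 'joint_pos': array([ 1.11447790e+00,  3.07569986e-01,  1.50766533e+00, -8.05140867e-06,
        1.32843696e+00, -7.34478937e-02]), 'dq': array([-0.00071633, -0.00159453,  0.00061395,  0.00137317, -0.00034572,
       -0.00033829]), 'effort': array([-5.65312275e-04, -4.57545841e+01, -2.51921082e+01, -2.26292286e-04,
        1.30510938e-02, -1.70969099e-05]), 'eef_pos': array([214.49613481, 532.73160595, 230.38583428]), 'ee_rot': array([-2.68448830e-04,  1.90267083e-01,  9.81731815e-01, -1.00457112e-03]), 'force': array([ 0.73872163, -0.05657317, -0.45602536]), 'wrist_torque': array([-0.00261232,  0.00757035, -0.06091368]), 'grasp_force': 0.0, 'finger_gap': 85.1093896147374}
top C [478. -58. 909.]
holder 0.74 [278. 174.] 2165 [600. -65.  20.] [[570.0, 5.0], [655.0, -11.0], [620.0, -189.0], [535.0, -172.0]]
bar 0.94 [313. 244.] 723 [ 437. -146.   20.] [[433.0, -69.0], [458.0, -73.0], [427.0, -267.0], [401.0, -262.0]]
bar_rest 0.67 [299. 237.] 596 [ 453. -113.   20.] [[423.0, -55.0], [477.0, -65.0], [457.0, -174.0], [403.0, -163.0]]
rack 0.97 [191. 249.] 2185 [428. 133.  20.] [[492.0, 192.0], [502.0, 108.0], [362.0, 89.0], [352.0, 173.0]]
rack 0.73 [283. 177.] 2197 [592. -76.  20.] [[570.0, 5.0], [655.0, -11.0], [620.0, -190.0], [535.0, -173.0]]
pliers 0.7 [248. 223.] 341 [486.   4.  20.] [[503.0, 61.0], [523.0, -57.0], [485.0, -63.0], [466.0, 54.0]]
pliers 0.56 [191. 249.] 2116 [428. 133.  20.] [[488.0, 192.0], [500.0, 110.0], [364.0, 90.0], [353.0, 171.0]]
spool 0.57 [350. 127.] 452 [ 710. -233.   20.] [[710.0, -198.0], [749.0, -237.0], [711.0, -275.0], [672.0, -235.0]]
scene C [507. 513. 694.]
```

View pics/top0.png

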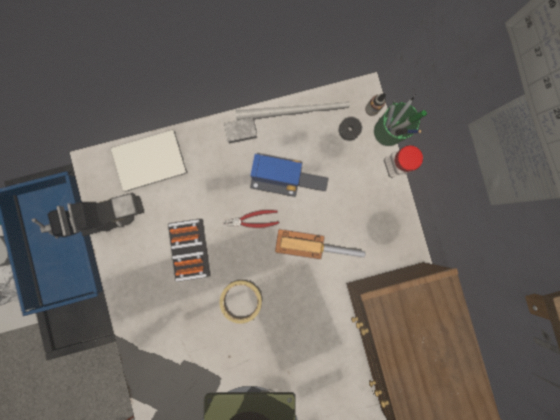

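View pics/scene0.png

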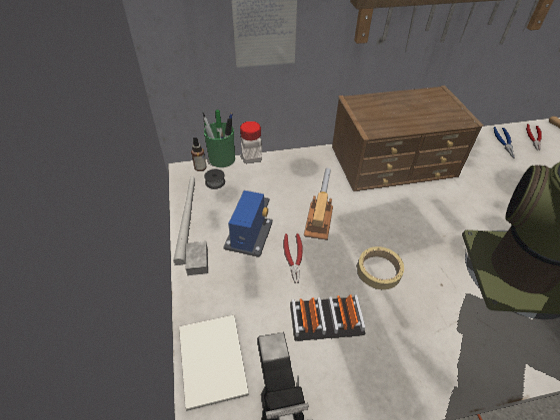

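```bash
python3 - <<'E'
from h import *
for n in('top','scene'):
    print(n,proj(cam(n),[[214,533,230],[214,533,330],[430,133,20],[600,-65,92],[440,-130,42]]).round().tolist())
print(back(cam('top'),[[60,215],[125,205],[135,195],[280,110]],60).round())
m=eyes.camera_model('wrist');print(m['vertical_fov']);c=cam('wrist');R=cv2.Rodrigues(c[2])[0];print(-R.T@c[3],R[2])
E
```

```text
top [[-77.0, 386.0], [-143.0, 415.0], [191.0, 248.0], [278.0, 169.0], [307.0, 243.0]]
scene [[622.0, 627.0], [724.0, 643.0], [326.0, 309.0], [248.0, 206.0], [320.0, 204.0]]
[[505. 408.  60.]
 [526. 269.  60.]
 [548. 248.  60.]
 [737. -70.  60.]]
58.41505356756252
[138.45585274 564.60534885 375.13369952] [ 0.2944017  -0.11925967 -0.94821135]
```

step_arm(
  dp=[
    [0, 0, -1],
    [0, 0, -1],
    [-0.95, -0.8, -0.5],
    [-0.95, -0.8, -0.5],
    [-0.95, -0.8, -0.5],
    [-0.95, -0.8, -0.5],
    [-0.95, -0.8, -0.5],
    [-0.95, -0.8, -0.5],
    [-0.95, -0.8, 0],
    [-0.95, -0.8, 0],
    [-0.95, -0.8, 0],
    [-0.95, -0.8, 0],
    [-0.95, -0.8, 0],
    [-0.95, -0.8, 0],
    [-0.95, -0.8, 0],
    [-0.95, -0.8, 0],
    [-0.95, -0.8, 0],
    [-0.95, -0.8, 0],
    [-0.95, -0.8, 0],
    [0, 0, 0],
  ],
  twist=[0, 0, 0, 0, 0, 0, 0, 0, 0, 0, 0, 0, 0, 0, 0, 0, 0, 0, 0, 0],
)

```text
t: 2.45
eef_pos: [414.0, 158.4, 331.4]
ee_rot: [0.001, 0.192, 0.981, -0.0]
force: [-0.8, 0.5, 0.1]
finger_gap: 85.1
grasp_force: 0.0
```

step_arm(
  dp=[
    [0, 0, 0],
    [0, 0, 0],
    [0, 0, 0],
    [0, 0, 0],
    [0, 0, 0],
    [0, 0, 0],
    [0, 0, 0],
    [0, 0, 0],
    [0, 0, 0],
    [0, 0, 0],
  ],
  twist=[1, 1, 1, 1, 1, 1, 1, 1, 1, 0.2],
)

```text
t: 3.45
eef_pos: [412.2, 161.2, 331.4]
ee_rot: [-0.0, 0.773, 0.635, 0.0]
force: [-0.4, 0.6, 0.5]
finger_gap: 85.5
grasp_force: 0.0
```

```bash
cat >> h.py <<'E'
def look(f,things,z=10):
    s=monitor.get_state(); c,im=snap('wrist',f); out={}
    for th in things:
        for r in eyes.regions_of(th,'wrist')[:1]:
            m=r['pixels']; out[th]=m; ys,xs=np.nonzero(m)
            b=back(c,np.c_[xs,ys],z)[:,:2].astype(np.float32); q=cv2.minAreaRect(b)
            print(th,round(r['score'],2),np.round(r['location']),'ctr',np.round(q[0],1),'size',np.round(q[1],1),'ang',round(q[2],1))
    np.savez('pics/'+f[:-4],*c,**out); return s,c,im,out
def yaw():
    w,x,y,z=monitor.get_state()['ee_rot']; return np.degrees(np.arctan2(2*(x*y+w*z),1-2*(y*y+z*z)))
def go(x,y,z,yd=None):
    s=monitor.get_state(); p=s['eef_pos']; a=yaw(); A=np.radians(a); d=np.array([x,y,z])-p
    print('at',p.round(1),'yaw',round(a,2),'tool d',round(d[0]*np.cos(A)+d[1]*np.sin(A),1),round(d[0]*np.sin(A)-d[1]*np.cos(A),1),round(-d[2],1),'twist rows',None if yd is None else round(np.radians(a-yd)/.15,3))
E
python3 - <<'E'
from h import *
look('w1.png',['rack','pliers'],0)
go(470,-90,330)
E
```

```text
rack 0.91 [299. 163.] ctr [426.1 140.6] size [138.5  82.9] ang 8.2
pliers 0.86 [360. 255.] ctr [496.5  -6.1] size [ 41.8 129.5] ang 5.3
at [412.4 161.  331.3] yaw 79.09 tool d -235.6 104.1 1.3 twist rows None
```

View pics/w1.png

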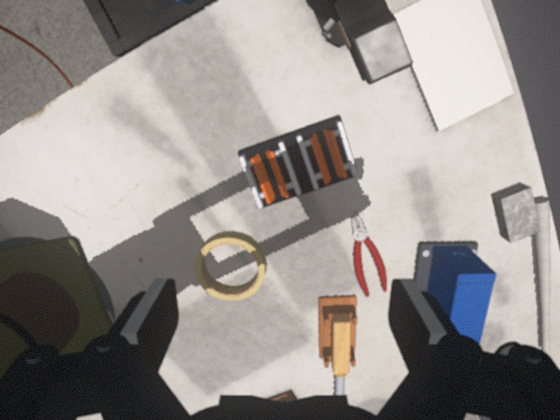

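```bash
python3 - <<'E'
from h import *
go(510,0,330)
E
```

```text
at [412.4 161.  331.3] yaw 79.09 tool d -139.6 126.4 1.3 twist rows None
```

step_arm(
  dp=[
    [-0.87, 0.81, 0],
    [-0.87, 0.81, 0],
    [-0.87, 0.81, 0],
    [-0.87, 0.81, 0],
    [-0.87, 0.81, 0],
    [-0.87, 0.81, 0],
    [-0.87, 0.81, 0],
    [-0.87, 0.81, 0],
    [0, 0, 0],
  ],
  twist=[0, 0, 0, 0, 0, 0, 0, 0, 0],
)

```text
t: 4.5
eef_pos: [515.0, -2.7, 331.0]
ee_rot: [0.001, 0.772, 0.635, -0.0]
force: [-0.1, -0.3, 0.0]
finger_gap: 85.5
grasp_force: 0.0
```

```bash
python3 - <<'E'
from h import *
s,c,im,o=look('w2.png',['bar','bar_rest','holder','plate','hole','pliers','rack'],0)
cv2.imwrite('pics/w2b.png',cv2.resize(im[120:420,120:520,::-1],None,fx=2,fy=2,interpolation=cv2.INTER_CUBIC))
E
```

```text
bar 0.72 [246. 270.] ctr [ 421.  -187.7] size [215.4  30.6] ang 80.2
bar_rest 0.75 [253. 233.] ctr [ 437.5 -120. ] size [118.4  57.7] ang 81.8
holder 0.81 [361. 192.] ctr [599.6 -96.7] size [179.8  95.8] ang 78.7
hole 0.56 [359. 190.] ctr [600.  -96.2] size [180.9  96.5] ang 78.7
pliers 0.68 [262. 152.] ctr [494.2  -1.8] size [ 43.  130.6] ang 5.6
rack 0.69 [184.  48.] ctr [423.3 142.4] size [144.2  84.5] ang 7.7
```

View pics/w2b.png

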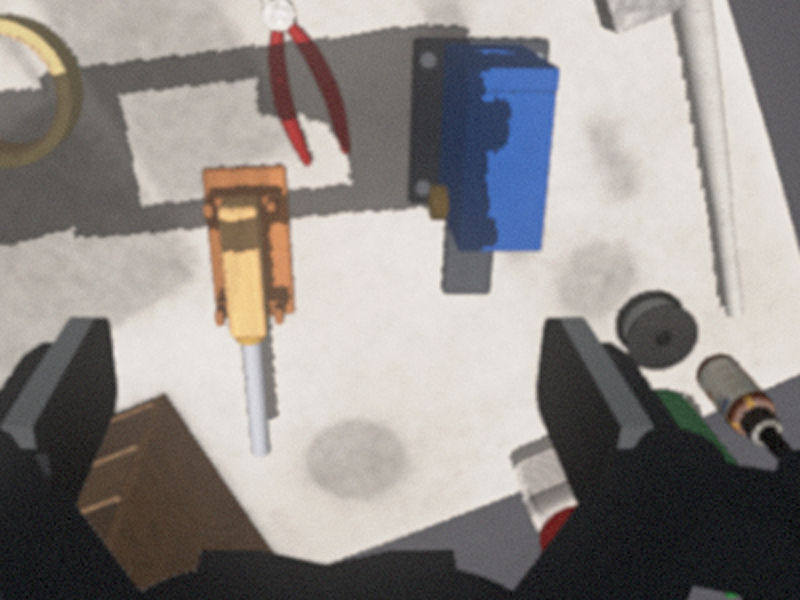

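```bash
cat > m.py <<'E'
from h import *
d=np.load('pics/w2.npz'); c=[d['arr_%d'%i] for i in range(4)]
B=lambda uv,z: back(c,np.array(uv)/2.+[120,120],z)[:,:2]
def show(n,p): print(n,p.round(1).tolist())
r=B([(482,67),(558,68),(541,250),(459,248)],92); show('roof',r); print(r.mean(0), np.degrees(np.arctan2(*(r[2:].mean(0)-r[:2].mean(0))[::-1])),np.linalg.norm(r[1]-r[0]),np.linalg.norm(r[2]-r[1]))
b=B([(414,38),(548,40),(409,202)],5); show('base',b); print(np.linalg.norm(b[0]-b[1]),np.linalg.norm(b[0]-b[2]))
a=B([(443,293),(490,294)],10); show('apron end',a)
h=B([(217,207),(263,207),(267,340),(230,342)],54); show('handle',h); print(h.mean(0),np.degrees(np.arctan2(*(h[2:].mean(0)-h[:2].mean(0))[::-1])))
n=B([(244,345),(264,345),(252,454),(270,453)],42); show('nose',n)
v=n[2:].mean(0)-n[:2].mean(0);print(np.degrees(np.arctan2(v[1],v[0])))
q=B([(203,168),(286,166),(215,322),(294,312)],10); show('rest',q)
E
python3 m.py
```

```text
roof [[595.8, -6.5], [635.0, -14.4], [615.6, -115.8], [570.2, -105.4]]
[604.14111878 -60.5160231 ] -102.6583595069628 39.942822267806655 103.22260651151703
base [[571.1, 0.4], [654.3, -16.5], [550.7, -107.2]]
84.88361702679104 109.47663756258474
apron end [[563.3, -176.5], [595.4, -183.8]]
handle [[434.7, -68.9], [462.0, -74.2], [444.3, -164.2], [420.5, -161.2]]
[ 440.40246787 -117.14273203] -99.90595014888983
nose [[426.0, -172.0], [439.1, -174.5], [410.8, -260.3], [423.6, -261.8]]
-99.91471963296065
rest [[422.2, -56.1], [475.8, -65.1], [402.5, -168.5], [458.8, -171.1]]
```

```bash
python3 - <<'E'
from h import *
go(440.5,-117,90,80)
E
```

```text
at [ 5.130e+02 -2.000e-01  3.315e+02] yaw 79.07 tool d -128.5 -49.1 241.5 twist rows -0.108
```

step_arm(
  dp=[
    [-0.8, -0.31, 1],
    [-0.8, -0.31, 1],
    [-0.8, -0.31, 1],
    [-0.8, -0.31, 1],
    [-0.8, -0.31, 1],
    [-0.8, -0.31, 1],
    [-0.8, -0.31, 1],
    [-0.8, -0.31, 1],
    [0, 0, 1],
    [0, 0, 1],
    [0, 0, 1],
    [0, 0, 1],
    [0, 0, 0],
    [0, 0, 0],
  ],
  twist=[-0.11, 0, 0, 0, 0, 0, 0, 0, 0, 0, 0, 0, 0, 0],
)

```text
t: 6.3
eef_pos: [442.0, -117.9, 91.5]
ee_rot: [-0.0, 0.766, 0.643, -0.0]
force: [-0.0, -0.5, 0.8]
finger_gap: 85.3
grasp_force: 0.0
```

```bash
python3 - <<'E'
from h import *
s,c,im,o=look('w3.png',['bar'],54)
go(440.5,-117,23,80)
P=[[440.5-.174*t+dx*.985, -117-.985*t-dx*.174, 54] for t in(-45,45) for dx in(-12,12)]
for p in proj(c,P): cv2.circle(im,tuple(int(v) for v in p),3,(0,255,0),1)
cv2.imwrite('pics/w3b.png',im[:,:,::-1])
E
```

```text
bar 0.91 [281. 250.] ctr [ 433.6 -146. ] size [160.6  24.8] ang 80.5
at [ 443.  -118.3   92.3] yaw 79.97 tool d 0.9 -2.7 69.3 twist rows -0.004
```

View pics/w3b.png

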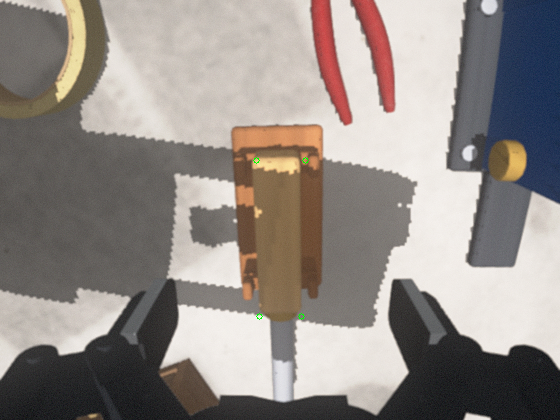

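step_arm(
  dp=[
    [0, -0.17, 1],
    [0, 0, 1],
    [0, 0, 1],
    [0, 0, 0.45],
    [0, 0, 0],
    [0, 0, 0],
  ],
  twist=[0, 0, 0, 0, 0, 0],
)

```text
t: 7.0
eef_pos: [439.4, -117.8, 23.0]
ee_rot: [0.001, 0.766, 0.642, 0.0]
force: [0.2, 0.6, 0.4]
finger_gap: 85.8
grasp_force: 0.0
```

step_arm(
  dp=[
    [0, 0, 0],
    [0, 0, 0],
    [0, 0, 0],
    [0, 0, 0],
    [0, 0, 0],
    [0, 0, 0],
    [0, 0, 0],
    [0, 0, 0],
  ],
  twist=[0, 0, 0, 0, 0, 0, 0, 0],
  hand=1,
  newtons=80,
)

```text
t: 7.8
eef_pos: [439.1, -117.7, 22.9]
ee_rot: [0.0, 0.766, 0.643, 0.0]
force: [0.6, 0.6, 5.1]
finger_gap: 23.2
grasp_force: 78.0
```

step_arm(
  dp=[
    [0, 0, -0.5],
    [0, 0, -1],
    [0, 0, -1],
    [0, 0, -1],
    [0, 0, -1],
    [0, 0, 0],
  ],
  twist=[0, 0, 0, 0.15, 0, 0],
)

```text
t: 8.4
eef_pos: [440.4, -118.2, 114.7]
ee_rot: [0.002, 0.774, 0.634, 0.001]
force: [1.2, -0.8, -2.4]
finger_gap: 22.8
grasp_force: 78.6
```

```bash
python3 - <<'E'
from h import *
print(monitor.get_state()['finger_gap'],monitor.get_state()['force'])
go(645.5,151.6,26,78.7)
E
```

```text
22.826820634919375 [ 1.17344473 -0.75690489 -2.37188514]
at [ 440.4 -118.2  114.7] yaw 78.65 tool d 304.8 148.1 88.7 twist rows -0.005
```

step_arm(
  dp=[
    [0.5, 0.2, 0],
    [0.97, 0.48, 0],
    [0.97, 0.48, 0],
    [0.97, 0.48, 0],
    [0.97, 0.48, 0],
    [0.97, 0.48, 0],
    [0.97, 0.48, 0],
    [0.97, 0.48, 0],
    [0.97, 0.48, 0],
    [0.97, 0.48, 0],
    [0.97, 0.48, 0],
    [0.97, 0.48, 0],
    [0.97, 0.48, 0],
    [0.97, 0.48, 0],
    [0.97, 0.48, 0],
    [0.97, 0.48, 1],
    [0.2, 0, 1],
    [0, 0, 1],
    [0, 0, 1],
    [0, 0, 0.3],
  ],
  twist=[0, 0, 0, 0, 0, 0, 0, 0, 0, 0, 0, 0, 0, 0, 0, 0, 0, 0, 0, 0],
)

```text
t: 10.4
eef_pos: [640.3, 152.8, 21.6]
ee_rot: [-0.002, 0.773, 0.634, -0.004]
force: [-0.6, 0.1, -2.2]
finger_gap: 22.8
grasp_force: 78.4
```

```bash
python3 - <<'E'
from h import *
s,c,im,o=look('w4.png',['bar','holder'],45)
go(645.5,151.6,26,78.7)
O=np.array([603,-61.3]);a=np.radians(-101.3);ux=np.array([np.cos(a),np.sin(a)]);uy=np.array([-ux[1],ux[0]])
t=np.linspace(0,2*np.pi,13)
H=lambda x,y,z:np.r_[O+x*ux+y*uy,z]
for p in proj(c,[H(-52,12*np.cos(k),45+12*np.sin(k)) for k in t]): cv2.circle(im,tuple(int(round(v)) for v in p),1,(0,255,0),-1)
for p in proj(c,[H(-55,43,0),H(-55,-43,0),H(-52,20,92),H(-52,-20,92)]): cv2.circle(im,tuple(int(round(v)) for v in p),2,(255,0,0),-1)
p=monitor.get_state()['eef_pos']; A=np.radians(yaw()); x=np.array([np.cos(A),np.sin(A)])
for q in proj(c,[np.r_[p[:2]-k*x,p[2]+19] for k in(51,100,145)]): cv2.circle(im,tuple(int(round(v)) for v in q),2,(255,255,0),-1)
d=p[:2]-145*x-O; print('tip in holder',d@ux,d@uy)
cv2.imwrite('pics/w4b.png',cv2.resize(im[100:400,90:490,::-1],None,fx=2,fy=2))
E
```

```text
bar 0.59 [284. 286.] ctr [640.5 155.8] size [96.2 25.4] ang 79.5
at [643.  152.7  25. ] yaw 78.67 tool d -0.6 2.7 -1.0 twist rows -0.004
tip in holder -72.65786734938168 -2.8165552579218684
```

View pics/w4b.png

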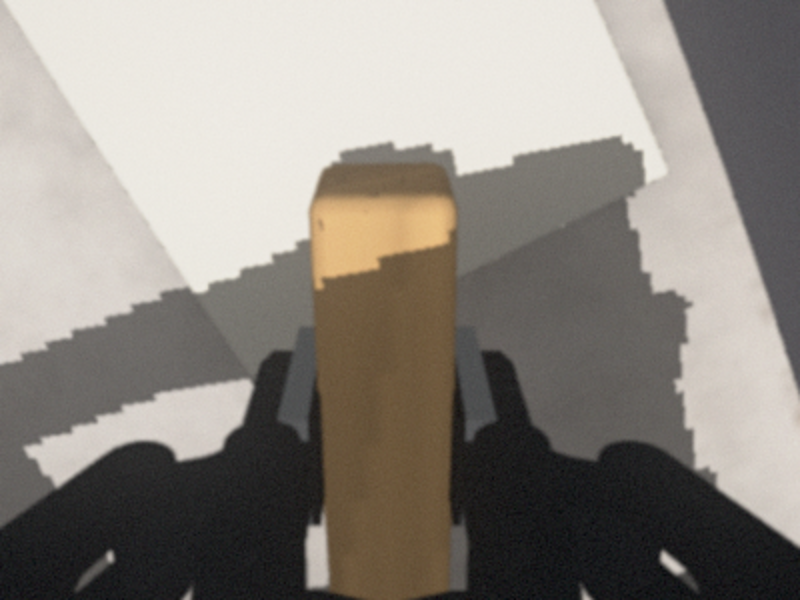

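```bash
cat >> h.py <<'E'
O=np.array([603,-61.3]);_a=np.radians(-101.3);ux=np.array([np.cos(_a),np.sin(_a)]);uy=np.array([-ux[1],ux[0]])
H=lambda x,y,z:np.r_[O+x*ux+y*uy,z]
def tip():
    p=monitor.get_state()['eef_pos']; A=np.radians(yaw()); x=np.array([np.cos(A),np.sin(A)])
    d=p[:2]-145*x-O; print('tip in holder',d@ux,d@uy,'z',p[2]+19)
    return [np.r_[p[:2]-k*x,p[2]+19] for k in(51,100,145)]
def over(n,f,box,k,bar=True):
    c,im=snap(n,'tmp.png'); x0,y0,x1,y1=box
    big=cv2.resize(im[y0:y1,x0:x1,::-1],None,fx=k,fy=k,interpolation=cv2.INTER_CUBIC)
    def dots(P,col):
        for q in (proj(c,P)+.5-[x0,y0])*k: cv2.circle(big,tuple(int(round(v)) for v in q),2,col,-1)
    dots([H(-52,12*np.cos(t),45+12*np.sin(t)) for t in np.linspace(0,6.28,13)],(0,255,0))
    dots([H(-55,43,0),H(-55,-43,0),H(55,43,0),H(55,-43,0),H(122,17,10),H(122,-17,10),H(-52,20,92),H(-52,-20,92),H(52,20,92),H(52,-20,92)],(0,0,255))
    if bar: dots(tip(),(0,255,255))
    cv2.imwrite('pics/'+f,big)
E
python3 - <<'E'
from h import *
over('scene','s1.png',(180,150,320,280),5)
E
```

```text
tip in holder -72.82509573072032 -1.9112336983236313 z 45.13491183091917
```

View pics/s1.png

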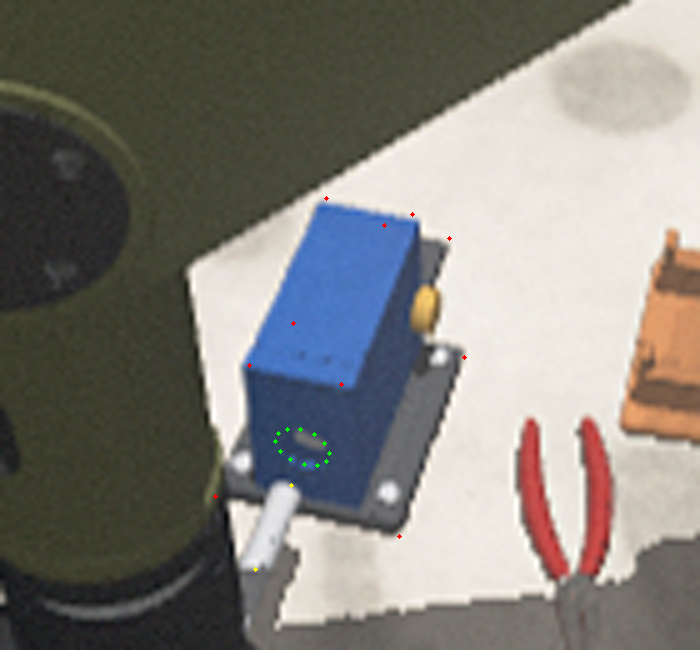

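```bash
python3 - <<'E'
from h import *
c=cam('scene'); im=cv2.imread('pics/tmp.png').astype(int)
q=proj(c,tip()+[H(-52,0,45)]);print(q.round(2).tolist())
x0,y0=226,233
sub=im[y0:y0+36,x0:x0+32]
print('B-R / lum'); 
for r in range(sub.shape[0]): print(y0+r,' '.join('%3d%s'%(v.mean(),'b' if v[0]-v[2]>40 else ' ') for v in sub[r]))
E
```

```text
tip in holder -72.82509573072032 -1.9112336983236313 z 45.13491183091917
[[222.12, 283.1], [230.5, 263.27], [237.61, 246.42], [239.88, 238.89]]
B-R / lum
233 235  236  244  139   72b  70b  72b  69b  67b  70b  72b  75b  74b  72b  74b  78b  71b  76b  74b  75b  76b  74b  77b  78b  79b  72   79   80b  76b  73   77   73 
234 233  238  236  128   71b  70b  72b  71b  75b  70b  72b  71b  71b  73b  73b  72b  75b  74b  76b  70b  75b  75b  74b  77b  77   73   75   72b  79b  74   75b  75b
235 236  243  188  105   66b  68b  67b  71b  73b  70b  69b  70b  71b  78b  77b  72b  76b  73b  73b  74b  76b  76b  75b  74b  79b  71b  75   75b  79   77   75   82 
236 236  231  132   96   71b  72b  66b  70b  73b  70b  67b  66b  72   99  102   88   76b  71b  71b  70b  76b  75b  74b  77b  74b  76   71   76   77   72b  74   87 
237 240  181  107  104   76b  68b  75b  71b  74b  68b  73   66b  70  109  115  108   98   90   77   71b  78b  77b  73b  74b  79   71b  78   74b  74   74   77   91 
238 232  128  100  104   76b  71b  72b  71b  69b  71b  67   67b  67b  85   99  107  113  111   99   81   68b  76b  77b  74b  7
[... 4256 characters left out ...]
 205  205  207  209  213  212  217  221  227 
265  37   40  108  108  106  109  106  101  104  109  109  108   98  221  225  222  221  219  214  204  201  199  197  202  205  204  205  209  210  213  217  223 
266  37   32  110  113  113  109  106  107  114  110  105  101  173  222  221  219  219  214  210  200  197  198  195  199  205  204  203  199  203  207  221  225 
267  38   33   98  113  114  110  104  109  110  109  106  174  226  223  223  217  218  213  207  198  198  199  194  198  200  199  196  193  193  201  217  224 
268  39   36   79  111  110  111  102  112  112  108   99  226  224  220  221  220  218  217  211  202  200  197  196  196  199  197  195  199  197  200  212  218
```

step_arm(
  dp=[
    [-0.5, 0, 0],
    [-0.5, 0, 0],
    [-0.5, 0, 0],
    [0, 0, 0],
  ],
  twist=[0, 0, 0, 0],
)

```text
t: 11.0
eef_pos: [637.5, 120.8, 26.9]
ee_rot: [0.0, 0.774, 0.633, -0.0]
force: [0.4, -0.0, -3.1]
finger_gap: 22.7
grasp_force: 78.4
```

step_arm(
  dp=[
    [-0.3, 0, 0],
    [-0.3, 0, 0],
    [-0.3, 0, 0],
    [-0.3, 0, 0],
    [-0.3, 0, 0],
    [-0.3, 0, 0],
  ],
  twist=[0, 0, 0, 0, 0, 0],
)

```text
t: 11.6
eef_pos: [632.8, 91.7, 27.3]
ee_rot: [-0.001, 0.774, 0.633, 0.004]
force: [1.9, 12.8, -0.7]
finger_gap: 22.7
grasp_force: 78.4
```

```bash
python3 - <<'E'
from h import *
tip();print(yaw(),monitor.get_state()['eef_pos'],monitor.get_state()['force'])
E
```

```text
tip in holder -10.846005045531545 -1.0916252946504568 z 46.25902572995827
78.58285409536761 [632.75761772  91.68038859  27.25902573] [ 1.93483602 12.81806994 -0.73992458]
```

step_arm(
  dp=[
    [-0.3, 0, 0],
    [-0.3, 0, 0],
    [-0.3, 0, 0],
    [-0.2, 0, 0],
    [0, 0, 0],
  ],
  twist=[0, 0, 0, 0, 0],
)

```text
t: 12.1
eef_pos: [628.1, 69.2, 27.1]
ee_rot: [-0.001, 0.774, 0.633, 0.003]
force: [2.2, 9.8, -1.4]
finger_gap: 23.2
grasp_force: 78.5
```

```bash
python3 - <<'E'
from h import *
tip();print(monitor.get_state()['force'])
# plate in top camera
c,im=snap('top','t2.png')
for r in eyes.regions_of('plate','top')[:2]:
    ys,xs=np.nonzero(r['pixels']); w=back(c,np.c_[xs,ys],80)[:,:2]-O
    print(r['score'],len(xs),'x',(w@ux).min(),(w@ux).max(),'y',(w@uy).min(),(w@uy).max())
for z,X in((80,(72,82,92,102)),(10,(122,))): print(proj(c,[H(x,0,z) for x in X]).round(1).tolist())
print(im[165:195,295:335].mean(2).astype(int).tolist().__str__().replace('], [','\n'))
E
```

```text
tip in holder 12.091553797156344 -1.2530319300876729 z 46.125350574622416
[ 2.20911762  9.77061121 -1.39822788]
0.59 133 x 53.29400763268633 87.63336378784248 y -16.11909804639512 3.4547169560708233
[[309.0, 175.0], [313.6, 175.9], [318.1, 176.8], [322.6, 177.7]]
[[327.3, 183.1]]
[[135, 138, 137, 137, 137, 142, 158, 187, 205, 208, 207, 204, 205, 206, 206, 208, 206, 206, 205, 204, 206, 207, 205, 206, 205, 207, 210, 214, 216, 216, 217, 216, 217, 217, 217, 218, 218, 220, 221, 221
139, 138, 136, 138, 136, 140, 160, 186, 202, 205, 202, 201, 203, 203, 204, 202, 203, 203, 202, 202, 203, 202, 203, 203, 203, 205, 210, 214, 215, 217, 217, 216, 218, 218, 218, 220, 219, 220, 219, 221
137, 137, 138, 137, 138, 136, 150, 179, 198, 201, 201, 202, 199, 202, 201, 200, 200, 201, 201, 202, 201, 200, 199, 201, 204, 205, 211, 213, 215, 216, 217, 218, 219, 219, 221, 221, 220, 221, 219, 219
137, 138, 137, 139, 138, 136, 149, 181, 199, 202, 200, 199, 199, 200, 200, 199, 200, 201, 202, 199, 199, 196, 197, 200, 201, 208, 211, 214, 215, 217, 217, 218, 220, 220, 221, 221, 222, 222, 221, 221
139, 139, 137, 139, 1
[... 4453 characters left out ...]
1, 220, 219, 219, 216, 211, 206, 198, 191, 188, 191, 200, 215, 223, 224, 225, 223, 224, 224, 222, 223
125, 159, 203, 219, 222, 221, 223, 224, 225, 225, 225, 224, 225, 224, 224, 224, 226, 225, 224, 225, 224, 224, 226, 224, 224, 223, 222, 222, 220, 220, 222, 223, 225, 225, 224, 224, 224, 223, 224, 223
131, 168, 211, 221, 221, 222, 222, 224, 224, 224, 224, 224, 224, 224, 225, 225, 225, 224, 225, 224, 224, 225, 225, 225, 225, 225, 226, 226, 224, 225, 225, 225, 225, 225, 223, 222, 224, 224, 223, 224
134, 174, 214, 221, 222, 222, 223, 224, 224, 224, 224, 224, 224, 225, 226, 225, 225, 225, 225, 225, 225, 225, 226, 226, 225, 225, 225, 225, 225, 225, 225, 225, 224, 224, 224, 223, 224, 224, 225, 224]]
```

step_arm(
  dp=[
    [-0.16, 0, 0],
    [0, 0, 0],
    [0.6, 0, 0],
    [1, 0, 0],
    [1, 0, 0],
    [1, 0, 0],
    [1, 0, 0],
    [0.6, 0, 0],
    [0, 0, -0.6],
    [0, 0, -1],
    [0, 0, -1],
    [0, 0, -1],
    [0, 0, -1],
    [0, 0, 0],
  ],
  twist=[0, 0, 0, 0, 0, 0, 0, 0, 0, 0, 0, 0, 0, 0],
)

```text
t: 13.6
eef_pos: [648.7, 164.6, 122.5]
ee_rot: [0.002, 0.774, 0.634, 0.003]
force: [0.2, 0.1, -2.3]
finger_gap: 22.8
grasp_force: 78.5
```

```bash
python3 - <<'E'
from h import *
tip();print(monitor.get_state()['force'])
go(439.2,-117.7,60,80)
E
```

```text
tip in holder -85.43978940597806 0.3867648510071075 z 141.4632857930128
[ 0.16273012  0.08902891 -2.27746718]
at [648.7 164.6 122.5] yaw 78.63 tool d -318.0 -149.8 62.5 twist rows -0.159
```

step_arm(
  dp=[
    [-0.5, -0.22, 0],
    [-0.96, -0.455, 0],
    [-0.96, -0.455, 0],
    [-0.96, -0.455, 0],
    [-0.96, -0.455, 0],
    [-0.96, -0.455, 0],
    [-0.96, -0.455, 0],
    [-0.96, -0.455, 0],
    [-0.96, -0.455, 0],
    [-0.96, -0.455, 0],
    [-0.96, -0.455, 0],
    [-0.96, -0.455, 0],
    [-0.96, -0.455, 0],
    [-0.96, -0.455, 0],
    [-0.96, -0.455, 0],
    [-0.96, -0.455, 0],
    [-0.96, -0.455, 0],
    [0, 0, 1],
    [0, 0, 1],
    [0, 0, 0.5],
  ],
  twist=[0, 0, 0, 0, 0, 0, 0, 0, 0, 0, 0, 0, 0, 0, 0, 0, 0, -0.16, 0, 0],
)

```text
t: 15.6
eef_pos: [433.8, -116.4, 66.3]
ee_rot: [-0.002, 0.766, 0.643, -0.001]
force: [-0.4, 0.2, -2.0]
finger_gap: 23.0
grasp_force: 78.5
```

```bash
python3 - <<'E'
from h import *
eyes.capture('top') # settle
go(439.2,-117.7,23,80)
E
```

```text
at [ 433.5 -116.1   65.5] yaw 79.99 tool d -0.6 5.9 42.5 twist rows -0.001
```

step_arm(
  dp=[
    [-0.03, 0.29, 0],
    [0, 0, 0],
    [0, 0, 0.5],
    [0, 0, 0.7],
    [0, 0, 0.6],
    [0, 0, 0.3],
    [0, 0, 0],
    [0, 0, 0],
  ],
  twist=[0, 0, 0, 0, 0, 0, 0, 0],
)

```text
t: 16.45
eef_pos: [442.7, -118.2, 26.4]
ee_rot: [0.0, 0.766, 0.643, 0.0]
force: [0.8, 0.1, -1.7]
finger_gap: 23.0
grasp_force: 78.5
```

```bash
python3 - <<'E'
from h import *
eyes.capture('top')
go(439.2,-117.7,23,80); print(monitor.get_state()['force'])
E
```

```text
at [ 443.  -118.3   26.7] yaw 80.04 tool d -0.0 -3.8 3.7 twist rows 0.005
[ 0.3738044  -0.03975876 -2.37254593]
```

step_arm(
  dp=[
    [0, -0.18, 0],
    [0, 0, 0],
    [0, 0, 0.17],
    [0, 0, 0],
  ],
  twist=[0, 0, 0, 0],
)

```text
t: 16.9
eef_pos: [439.1, -117.6, 22.9]
ee_rot: [0.0, 0.766, 0.643, 0.0]
force: [-0.2, -0.1, -2.0]
finger_gap: 23.1
grasp_force: 78.7
```

step_arm(
  dp=[
    [0, 0, 0.03],
    [0, 0, 0],
    [0, 0, 0],
    [0, 0, 0],
    [0, 0, 0],
    [0, 0, 0],
  ],
  twist=[0, 0, 0, 0, 0, 0],
  hand=0,
)

```text
t: 17.5
eef_pos: [439.0, -117.6, 22.3]
ee_rot: [0.0, 0.766, 0.643, 0.0]
force: [0.1, 0.2, -0.2]
finger_gap: 85.2
grasp_force: 0.0
```

step_arm(
  dp=[
    [0, 0, -0.7],
    [0, 0, -1],
    [0, 0, -1],
    [0, 0, -1],
    [0, 0, -1],
    [0, 0, -1],
    [0, 0, -1],
    [0, 0, 0],
  ],
  twist=[0, 0, 0, 0, 0, 0, 0, 0],
)

```text
t: 18.3
eef_pos: [440.8, -118.2, 158.6]
ee_rot: [0.002, 0.766, 0.643, 0.001]
force: [0.4, -0.2, 0.0]
finger_gap: 85.2
grasp_force: 0.0
```

```bash
python3 - <<'E'
from h import *
look('w5.png',['bar','bar_rest','plate'],54)
c,im=snap('top','t3.png')
R=H(75,-1.3,60); print(R); go(R[0],R[1],150,78.7)
E
```

```text
bar 0.64 [281. 221.] ctr [ 431.  -160.1] size [185.9  24.9] ang 80.1
bar_rest 0.86 [294. 169.] ctr [ 441.3 -103.6] size [95.3 46.5] ang 81.4
plate 0.69 [488. 192.] ctr [ 585.8 -136.5] size [43.5 58.8] ang 68.0
[ 587.02924013 -134.5913694    60.        ]
at [ 438.  -117.2  155.2] yaw 80.03 tool d 8.7 149.8 5.2 twist rows 0.154
```

View pics/w5.png

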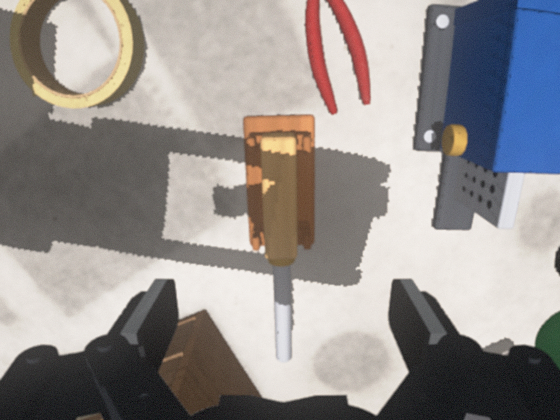

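```bash
python3 - <<'E'
from h import *
d=np.load('pics/w5.npz'); c=[d['arr_%d'%i] for i in range(4)]
p=back(c,[(506,173),(523,173),(497,226),(513,226)],80)[:,:2]-O
print((p@ux).round(1),(p@uy).round(1))
im=cv2.imread('pics/w5.png')
for r in (180,195,210,220,224,228,232): print(r,im[r,480:535].mean(1).astype(int).tolist())
E
```

```text
[54.2 53.8 90.2 90. ] [-7.6  4.3 -6.2  5.5]
180 [98, 90, 77, 78, 86, 94, 107, 100, 102, 104, 103, 105, 101, 103, 104, 101, 103, 104, 100, 102, 106, 106, 102, 102, 100, 109, 141, 187, 216, 224, 225, 224, 223, 224, 224, 228, 223, 226, 225, 228, 230, 226, 222, 219, 219, 224, 223, 223, 225, 224, 224, 227, 225, 227, 224]
195 [77, 83, 102, 106, 104, 100, 105, 105, 103, 102, 98, 102, 103, 103, 105, 102, 104, 107, 106, 102, 102, 100, 110, 144, 188, 214, 224, 226, 225, 221, 223, 224, 227, 226, 226, 227, 227, 230, 227, 221, 219, 221, 223, 223, 223, 225, 223, 219, 221, 221, 219, 218, 218, 216, 212]
210 [103, 105, 104, 104, 108, 103, 103, 108, 100, 97, 102, 103, 105, 102, 109, 100, 106, 103, 103, 112, 147, 192, 217, 222, 224, 225, 223, 224, 225, 227, 226, 228, 226, 227, 226, 225, 217, 210, 212, 214, 216, 214, 211, 211, 211, 208, 209, 207, 206, 210, 202, 203, 196, 193, 194]
220 [231, 232, 232, 231, 224, 205, 167, 134, 110, 107, 104, 106, 108, 108, 99, 100, 98, 115, 150, 196, 222, 224, 225, 221, 226, 222, 226, 226, 224, 226, 228, 227, 227, 224, 216, 211, 217, 211, 208, 206, 209, 206, 204, 205, 196
[... 191 characters left out ...]
 226, 224, 226, 228, 227, 223, 217, 215, 214, 218, 214, 212, 209, 209, 205, 203, 205, 197, 199, 201, 198, 198, 199, 202, 202, 196, 194, 195]
228 [233, 231, 234, 233, 232, 233, 230, 229, 230, 227, 229, 229, 230, 230, 229, 225, 213, 207, 211, 217, 222, 217, 216, 215, 217, 219, 217, 218, 216, 217, 218, 216, 218, 216, 218, 216, 217, 215, 211, 205, 203, 194, 193, 194, 194, 198, 201, 200, 199, 197, 197, 195, 194, 193, 190]
232 [229, 233, 231, 232, 232, 231, 229, 230, 230, 229, 231, 230, 228, 226, 228, 226, 228, 227, 227, 229, 229, 230, 228, 227, 226, 227, 226, 225, 224, 224, 221, 223, 222, 223, 219, 220, 216, 212, 212, 209, 204, 199, 197, 197, 199, 200, 197, 195, 196, 195, 193, 192, 194, 191, 191]
```

```bash
python3 - <<'E'
from h import *
R=H(73,-1.,60); print(R); go(R[0],R[1],150,78.7)
E
```

```text
[ 587.71531681 -132.68892393   60.        ]
at [ 438.  -117.2  155.2] yaw 80.03 tool d 10.7 150.2 5.2 twist rows 0.154
```

step_arm(
  dp=[
    [0.06, 0.9, 0],
    [0.06, 0.98, 0],
    [0.06, 0.98, 0],
    [0.06, 0.98, 0],
    [0.06, 0.98, 0],
    [0.06, 0.98, 0],
    [0.06, 0.98, 0],
    [0.06, 0.78, 0],
    [0, 0, 0],
    [0, 0, 0],
    [0, 0, 0],
  ],
  twist=[0.15, 0, 0, 0, 0, 0, 0, 0, 0, 0, 0],
)

```text
t: 19.65
eef_pos: [587.6, -136.9, 155.5]
ee_rot: [-0.001, 0.773, 0.634, -0.001]
force: [-1.2, -0.4, -0.2]
finger_gap: 85.4
grasp_force: 0.0
```

```bash
python3 - <<'E'
from h import *
s,c,im,o=look('w6.png',['plate'],80)
R=H(73,-1.,60); print(R); go(R[0],R[1],47,78.7)
for r in (240,260,280,300,320): print(r,cv2.cvtColor(im,cv2.COLOR_RGB2GRAY)[r,240:330:2].tolist())
e=proj(c,[H(x,-1+k,80) for x in(55,75,90) for k in(-6,6)]); print(e.round(1).tolist())
E
```

```text
plate 0.87 [280. 214.] ctr [ 587.8 -132.3] size [37.5 11.5] ang 78.4
[ 587.71531681 -132.68892393   60.        ]
at [ 587.9 -137.1  156.1] yaw 78.73 tool d 4.2 -1.1 109.1 twist rows 0.004
240 [235, 233, 236, 235, 236, 237, 238, 236, 234, 236, 234, 234, 232, 209, 201, 198, 202, 175, 122, 111, 111, 111, 117, 116, 113, 115, 114, 104, 99, 98, 100, 107, 115, 115, 117, 118, 118, 118, 115, 117, 116, 113, 119, 116, 118]
260 [131, 126, 128, 125, 125, 126, 123, 127, 125, 125, 124, 124, 127, 122, 123, 121, 120, 122, 122, 124, 137, 130, 122, 122, 122, 123, 117, 119, 120, 119, 119, 129, 120, 119, 123, 123, 121, 119, 123, 123, 119, 121, 118, 116, 118]
280 [232, 228, 230, 231, 232, 233, 232, 231, 233, 231, 233, 234, 235, 232, 233, 233, 230, 230, 214, 212, 224, 234, 212, 203, 219, 207, 166, 156, 142, 123, 126, 129, 120, 126, 124, 122, 119, 120, 122, 128, 126, 123, 122, 120, 125]
300 [231, 231, 232, 232, 234, 235, 231, 233, 234, 233, 231, 230, 233, 233, 230, 231, 230, 228, 231, 232, 232, 232, 230, 233, 231, 232, 234, 230, 234, 234, 235, 236, 233, 234, 235, 234, 234, 233, 232, 235, 234, 236, 236, 237, 236]
320 [226, 229, 230, 232, 231, 228, 231, 231, 230, 230, 229, 231, 230, 231, 230, 230, 228, 226, 233, 230, 232, 234, 235, 236, 232, 233, 235, 234, 234, 234, 233, 233, 235, 234, 234, 233, 234, 234, 233, 233, 235, 235, 232, 231, 231]
[[273.3, 185.8], [293.2, 185.8], [273.5, 216.8], [292.8, 216.9], [273.7, 239.0], [292.6, 239.1]]
```

step_arm(
  dp=[
    [0.21, -0.04, 0.5],
    [0, 0, 1],
    [0, 0, 1],
    [0, 0, 1],
    [0, 0, 1],
    [0, 0, 0.7],
    [0, 0, 0.25],
    [0, 0, 0],
    [0, 0, 0],
  ],
  twist=[0, 0, 0, 0, 0, 0, 0, 0, 0],
)

```text
t: 20.65
eef_pos: [589.7, -133.1, 47.9]
ee_rot: [0.0, 0.773, 0.634, 0.0]
force: [-0.5, 0.0, -0.5]
finger_gap: 85.3
grasp_force: 0.0
```

step_arm(
  dp=[
    [0, 0, 0],
    [0, 0, 0],
    [0, 0, 0],
    [0, 0, 0],
    [0, 0, 0],
    [0, 0, 0],
    [0, 0, 0],
    [0, 0, 0],
    [0, 0, 0],
  ],
  twist=[0, 0, 0, 0, 0, 0, 0, 0, 0],
  hand=1,
  newtons=80,
)

```text
t: 21.55
eef_pos: [588.9, -133.0, 47.7]
ee_rot: [-0.0, 0.773, 0.634, -0.0]
force: [-2.6, 0.5, 5.5]
finger_gap: 11.0
grasp_force: 79.1
```

step_arm(
  dp=[
    [-0.25, 0, 0],
    [-0.25, 0, 0],
    [-0.25, 0, 0],
    [-0.25, 0, 0],
    [-0.25, 0, 0],
    [-0.15, 0, 0],
    [0, 0, 0],
    [0, 0, 0],
  ],
  twist=[0, 0, 0, 0, 0, 0, 0, 0],
)

```text
t: 22.35
eef_pos: [584.4, -155.6, 47.8]
ee_rot: [-0.002, 0.774, 0.634, 0.003]
force: [1.4, 14.1, 6.6]
finger_gap: 10.8
grasp_force: 79.4
```

```bash
python3 - <<'E'
from h import *
s=monitor.get_state(); d=s['eef_pos'][:2]-O; print(s['eef_pos'],s['force'],d@ux,d@uy)
E
```

```text
[ 584.38235447 -155.62529957   47.80340734] [ 1.37239697 14.07893235  6.64728116] 96.14482728526202 0.22594264272967537
```

step_arm(
  dp=[
    [0.2, 0, 0],
    [0, 0, 0],
    [0, 0, 0],
    [0, 0, 0],
    [0, 0, 0],
    [0, 0, 0],
  ],
  twist=[0, 0, 0, 0, 0, 0],
  hand=0,
)

```text
t: 22.95
eef_pos: [584.4, -156.9, 47.2]
ee_rot: [0.0, 0.773, 0.634, -0.0]
force: [0.2, 0.2, -0.4]
finger_gap: 85.3
grasp_force: 0.0
```

```bash
python3 - <<'E'
from h import *
s=monitor.get_state(); d=s['eef_pos'][:2]-O; print(s['eef_pos'],s['force'],d@ux,d@uy)
for n in('wrist','top'):
    c,im=snap(n,n+'7.png')
    for r in eyes.regions_of('plate',n)[:1]:
        ys,xs=np.nonzero(r['pixels']); w=back(c,np.c_[xs,ys],80)[:,:2]-O
        print(n,r['score'],len(xs),'x',np.percentile(w@ux,[1,99]),'y',np.percentile(w@uy,[2,50,98]))
E
```

```text
[ 584.44222964 -156.91412553   47.21553966] [ 0.22652758  0.20461586 -0.424547  ] 97.3969366090535 0.5371975913851812
wrist 0.86 5333 x [ 55.65237462 114.8027588 ] y [-6.19692052 -0.33824503  5.19941461]
```

step_arm(
  dp=[
    [0.55, -0.04, 0],
    [0.55, 0, 0],
    [0, 0, 0],
    [0, 0, 0],
  ],
  twist=[0, 0, 0, 0],
)

```text
t: 23.55
eef_pos: [588.1, -134.0, 47.3]
ee_rot: [0.0, 0.773, 0.635, -0.0]
force: [0.7, 0.1, 0.5]
finger_gap: 85.4
grasp_force: 0.0
```

step_arm(
  dp=[
    [0, 0, 0],
    [0, 0, 0],
    [0, 0, 0],
    [0, 0, 0],
    [0, 0, 0],
    [0, 0, 0],
    [0, 0, 0],
    [0, 0, 0],
    [0, 0, 0],
  ],
  twist=[0, 0, 0, 0, 0, 0, 0, 0, 0],
  hand=1,
  newtons=100,
)

```text
t: 24.45
eef_pos: [588.1, -135.0, 47.5]
ee_rot: [0.0, 0.773, 0.634, -0.0]
force: [-0.7, -0.5, 3.5]
finger_gap: 10.6
grasp_force: 97.9
```

step_arm(
  dp=[
    [-0.4, 0, 0],
    [-0.4, 0, 0],
    [-0.4, 0, 0],
    [-0.4, 0, 0],
    [-0.4, 0, 0],
    [-0.4, 0, 0],
    [-0.4, 0, 0],
    [-0.4, 0, 0],
    [0, 0, 0],
  ],
  twist=[0, 0, 0, 0, 0, 0, 0, 0, 0],
)

```text
t: 25.35
eef_pos: [574.8, -199.6, 46.9]
ee_rot: [0.0, 0.773, 0.634, -0.001]
force: [-0.1, -2.0, -2.6]
finger_gap: 10.4
grasp_force: 97.7
```

```bash
python3 - <<'E'
from h import *
s=monitor.get_state(); d=s['eef_pos'][:2]-O; print(s['eef_pos'],s['force'],d@ux,d@uy)
for n in('wrist',):
    c,im=snap(n,n+'8.png'); p=s['eef_pos']; A=np.radians(yaw());x=np.array([np.cos(A),np.sin(A)]);y=np.array([x[1],-x[0]])
    for r in eyes.regions_of('plate',n)[:1]:
        ys,xs=np.nonzero(r['pixels']); w=back(c,np.c_[xs,ys],p[2]+33)[:,:2]-p[:2]
        print(n,r['score'],len(xs),'toolx',np.percentile(w@x,[1,99]),'y',np.percentile(w@y,[2,50,98]))
E
```

```text
[ 574.77055646 -199.60171208   46.93527375] [-0.11685174 -2.04171391 -2.61988131] 141.1521367857981 -0.5825189151002458
wrist 0.8 7439 toolx [-32.74635054  55.1334914 ] y [-6.13953124 -0.53118776  4.9596535 ]
```

step_arm(
  dp=[
    [0, 0, -0.6],
    [0, 0, -1],
    [0, 0, -1],
    [0, 0, -1],
    [0, 0, -1],
    [0, 0, -1],
    [0, 0, 0],
  ],
  twist=[0, -0.5, -0.7, -0.7, -0.37, 0, 0],
)

```text
t: 26.15
eef_pos: [577.6, -198.1, 162.9]
ee_rot: [0.003, 0.654, 0.756, 0.001]
force: [0.9, 0.2, -4.2]
finger_gap: 10.8
grasp_force: 97.9
```

```bash
python3 - <<'E'
from h import *
def orange(im,c,m):
    hsv=cv2.cvtColor(im,cv2.COLOR_BGR2HSV); o=(hsv[...,0]<14)&(hsv[...,1]>130)&(hsv[...,2]>60)&m
    n,l,st,ce=cv2.connectedComponentsWithStats(cv2.morphologyEx(o.astype(np.uint8),cv2.MORPH_OPEN,np.ones((2,2))))
    for i in range(1,n):
        if st[i,4]>25:
            ys,xs=np.nonzero(l==i); b=back(c,np.c_[xs,ys],33)[:,:2].astype(np.float32); q=cv2.minAreaRect(b); print(st[i,4],np.round(q[0],1),np.round(q[1],1),round(q[2],1))
for f in('w1','w2'):
    d=np.load(f'pics/{f}.npz'); c=[d['arr_%d'%i] for i in range(4)]; print(f); orange(cv2.imread(f'pics/{f}.png'),c,d['rack'])
c,im=snap('top','t9.png'); m=np.zeros(im.shape[:2],bool); m[210:285,160:215]=1; print('top'); orange(im[:,:,::-1].copy(),c,m)
go(462.7,145.9,160,98.2)
E
```

```text
w1
376 [473.4 146.9] [10.4 59.1] 8.8
360 [454.9 145.7] [ 9.5 61.8] 8.5
343 [400.7 137.5] [ 9.  63.4] 8.7
504 [382.5 134.6] [13.9 63.6] 8.3
w2
474 [474.2 147.8] [ 9.4 62.5] 8.2
653 [455.7 144.8] [13.4 62.3] 8.7
379 [401.8 136.8] [ 8.1 62.1] 8.2
748 [384.  133.8] [16.5 62.2] 8.2
top
107 [470.  146.6] [ 9.6 58.8] 8.0
100 [449.9 143.2] [ 9.1 57.5] 8.6
112 [397.  134.8] [10.1 58.6] 7.8
129 [378.1 132.2] [11.7 59.8] 9.1
at [ 576.6 -197.7  161.1] yaw 98.27 tool d 356.4 -63.3 1.1 twist rows 0.008
```

step_arm(
  dp=[
    [0.5, -0.1, 0],
    [0.95, -0.17, 0],
    [0.95, -0.17, 0],
    [0.95, -0.17, 0],
    [0.95, -0.17, 0],
    [0.95, -0.17, 0],
    [0.95, -0.17, 0],
    [0.95, -0.17, 0],
    [0.95, -0.17, 0],
    [0.95, -0.17, 0],
    [0.95, -0.17, 0],
    [0.95, -0.17, 0],
    [0.95, -0.17, 0],
    [0.95, -0.17, 0],
    [0.95, -0.17, 0],
    [0.95, -0.17, 0],
    [0.95, -0.17, 0],
    [0.95, -0.17, 0],
    [0.95, -0.17, 0],
    [0.3, -0.1, 0],
  ],
  twist=[0, 0, 0, 0, 0, 0, 0, 0, 0, 0, 0, 0, 0, 0, 0, 0, 0, 0, 0, 0],
)

```text
t: 28.2
eef_pos: [458.3, 149.5, 159.5]
ee_rot: [-0.0, 0.654, 0.757, 0.0]
force: [1.0, -0.2, -4.7]
finger_gap: 10.6
grasp_force: 97.8
```

step_arm(
  dp=[
    [0, 0, 1],
    [0, 0, 1],
    [0, 0, 1],
    [0, 0, 0],
    [0, 0, 0],
    [0, 0, 0],
  ],
  twist=[0, 0, 0, 0, 0, 0],
)

```text
t: 28.8
eef_pos: [460.5, 147.6, 100.3]
ee_rot: [0.001, 0.654, 0.756, 0.001]
force: [-0.2, -0.8, -4.4]
finger_gap: 10.6
grasp_force: 98.0
```

```bash
python3 - <<'E'
from h import *
go(463.5,146,90,98.4); print(monitor.get_state()['force'])
s=monitor.get_state();p=s['eef_pos'];A=np.radians(yaw());x=np.array([np.cos(A),np.sin(A)]);y=np.array([x[1],-x[0]])
c,im=snap('scene','s9.png')
big=cv2.resize(im[230:370,250:420,::-1],None,fx=4,fy=4,interpolation=cv2.INTER_CUBIC)
P=[np.r_[p[:2]+i*x+j*y,p[2]+k] for i in(-40,40) for j in(-6,6) for k in(-37,33)]
for q in (proj(c,P)+.5-[250,230])*4: cv2.circle(big,tuple(int(round(v)) for v in q),2,(0,255,0),-1)
cv2.imwrite('pics/s9b.png',big)
E
```

```text
at [460.5 147.6 100.3] yaw 98.25 tool d -2.0 2.7 10.3 twist rows -0.017
[-0.15575817 -0.83573833 -4.398081  ]
```

View pics/s9b.png

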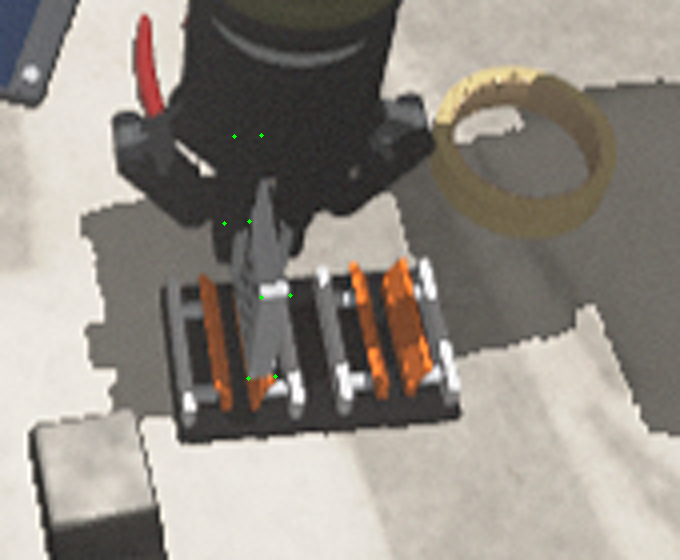

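```bash
python3 - <<'E'
from h import *
c=cam('scene');A=np.radians(98.3);x=np.array([np.cos(A),np.sin(A)]);y=np.array([x[1],-x[0]])
T=np.array([463.5,146])
P=[np.r_[T+30*x+j*y,35] for j in(-11,0,11)]+[np.r_[T-30*x+j*y,35] for j in(-11,0,11)]+[np.r_[T+30*x+j*y,35] for j in(-85,-74,-63)]
print(((proj(c,P)+.5-[250,230])*4).round().tolist())
im=cv2.imread('pics/s9.png')
hsv=cv2.cvtColor(im,cv2.COLOR_BGR2HSV);o=(hsv[...,0]<14)&(hsv[...,1]>130)
for r in(322,324,326,328,330,332): print(r,[ (int(q)+.5-250)*4 for q in np.nonzero(o[r,280:370])[0]+280])
E
```

```text
[[271.0, 381.0], [247.0, 382.0], [223.0, 384.0], [251.0, 267.0], [229.0, 268.0], [207.0, 270.0], [429.0, 368.0], [405.0, 370.0], [382.0, 372.0]]
322 [214.0, 218.0, 222.0, 226.0, 374.0, 378.0, 382.0, 386.0, 402.0, 406.0, 410.0, 414.0, 418.0, 422.0, 426.0, 430.0]
324 [214.0, 218.0, 222.0, 226.0, 270.0, 274.0, 374.0, 378.0, 382.0, 386.0, 402.0, 406.0, 410.0, 414.0, 418.0]
326 [218.0, 222.0, 226.0, 230.0, 250.0, 254.0, 258.0, 262.0, 266.0, 378.0, 382.0, 386.0, 406.0, 410.0, 414.0, 418.0]
328 [222.0, 226.0, 230.0, 250.0, 254.0, 258.0, 262.0, 378.0, 382.0, 386.0, 406.0, 410.0, 414.0]
330 [222.0, 226.0, 230.0, 254.0, 258.0]
332 [226.0, 254.0]
```

step_arm(
  dp=[
    [-0.1, 0.2, 0],
    [0, 0, 0.6],
    [0, 0, 0.6],
    [0, 0, 0],
    [0, 0, 0],
  ],
  twist=[0, 0, 0, 0, 0],
)

```text
t: 29.35
eef_pos: [464.3, 145.9, 75.7]
ee_rot: [0.0, 0.654, 0.756, 0.0]
force: [0.5, -0.1, -4.4]
finger_gap: 10.9
grasp_force: 98.0
```

step_arm(
  dp=[
    [0, 0, 0.3],
    [0, 0, 0.3],
    [0, 0, 0.3],
    [0, 0, 0],
  ],
  twist=[0, 0, 0, 0],
)

```text
t: 29.75
eef_pos: [463.7, 145.9, 56.7]
ee_rot: [-0.0, 0.654, 0.756, -0.0]
force: [-0.5, 0.1, -5.9]
finger_gap: 10.3
grasp_force: 98.2
```

step_arm(
  dp=[
    [0, 0, 0.2],
    [0, 0, 0.2],
    [0, 0, 0.15],
    [0, 0, 0],
  ],
  twist=[0, 0, 0, 0],
)

```text
t: 30.15
eef_pos: [463.7, 145.9, 45.8]
ee_rot: [-0.0, 0.654, 0.756, -0.0]
force: [0.8, -0.0, -6.0]
finger_gap: 10.7
grasp_force: 98.6
```

step_arm(
  dp=[
    [0, 0, 0.1],
    [0, 0, 0.1],
    [0, 0, 0],
  ],
  twist=[0, 0, 0],
)

```text
t: 30.45
eef_pos: [463.9, 146.5, 45.1]
ee_rot: [0.0, 0.654, 0.756, 0.001]
force: [-6.3, 2.1, 25.5]
finger_gap: 10.6
grasp_force: 103.8
```

```bash
python3 - <<'E'
from h import *
s=monitor.get_state(); print(s['eef_pos'],s['force'],s['wrist_torque'])
p=s['eef_pos'];A=np.radians(yaw());x=np.array([np.cos(A),np.sin(A)]);y=np.array([x[1],-x[0]])
c,im=snap('scene','s10.png')
r=eyes.regions_of('plate','scene')[:1]
if r:
    m=r[0]['pixels'].astype(np.uint8);ys,xs=np.nonzero(m);print(r[0]['score'],xs.min(),xs.max(),ys.min(),ys.max(),'low px',xs[ys==ys.max()])
P=[np.r_[p[:2]+40*x+j*y,p[2]+k] for j in(-6,6) for k in(-37,-10,33)]
print((proj(c,P)).round(1).tolist())
g=cv2.cvtColor(im,cv2.COLOR_RGB2GRAY)
for rr in range(300,334,2): print(rr,g[rr,298:330].tolist())
E
```

```text
[463.89093279 146.50661239  45.07024729] [-6.32012541  2.0618327  25.4648094 ] [-0.45609523  1.18838255  0.00653355]
0.82 306 316 292 336 low px [309 310 311 312]
[[313.9, 336.8], [315.0, 330.2], [317.0, 318.8], [307.5, 337.3], [308.5, 330.7], [310.2, 319.3]]
300 [55, 47, 52, 53, 50, 52, 53, 49, 52, 43, 72, 108, 105, 109, 111, 102, 57, 42, 48, 48, 46, 47, 46, 45, 47, 51, 50, 50, 54, 45, 57, 51]
302 [46, 53, 53, 52, 54, 50, 48, 49, 46, 48, 70, 107, 110, 107, 108, 112, 62, 70, 74, 55, 52, 48, 47, 46, 51, 53, 51, 51, 52, 49, 72, 98]
304 [46, 53, 53, 49, 52, 52, 58, 80, 92, 99, 58, 107, 108, 107, 107, 108, 72, 61, 102, 107, 68, 47, 43, 64, 54, 49, 54, 52, 50, 51, 58, 102]
306 [111, 88, 55, 51, 53, 50, 73, 102, 107, 86, 96, 111, 108, 110, 109, 108, 111, 90, 100, 98, 52, 42, 58, 110, 61, 52, 50, 57, 49, 49, 43, 97]
308 [119, 125, 61, 51, 53, 48, 86, 104, 106, 74, 89, 110, 109, 107, 110, 103, 108, 101, 103, 88, 50, 42, 77, 124, 68, 37, 44, 39, 42, 38, 40, 59]
310 [55, 48, 52, 59, 61, 60, 98, 103, 107, 67, 85, 110, 112, 106, 109, 105, 106, 108, 104, 62, 80, 95, 118, 123, 94, 48, 42, 41, 44, 
[... 915 characters left out ...]
83, 87, 86, 94, 114, 116, 116, 114, 116, 119, 94, 84, 151, 129, 81, 98, 110, 207, 220, 99, 48, 46, 46, 41]
326 [89, 85, 86, 88, 86, 89, 104, 86, 81, 87, 96, 98, 113, 116, 117, 114, 117, 110, 119, 109, 100, 114, 194, 178, 144, 244, 250, 142, 54, 41, 56, 53]
328 [112, 118, 121, 116, 118, 110, 97, 98, 91, 70, 93, 104, 116, 118, 114, 113, 117, 109, 107, 96, 144, 106, 135, 139, 97, 235, 243, 254, 106, 49, 55, 58]
330 [171, 94, 86, 88, 84, 85, 72, 107, 95, 85, 89, 111, 118, 116, 116, 117, 117, 101, 66, 49, 57, 59, 55, 64, 95, 184, 207, 208, 92, 53, 57, 58]
332 [210, 85, 45, 53, 54, 55, 60, 77, 78, 82, 92, 111, 114, 112, 116, 117, 108, 71, 56, 60, 59, 59, 63, 58, 102, 130, 132, 100, 62, 58, 60, 59]
```

step_arm(
  dp=[
    [0, 0, 0],
    [0, 0, 0],
    [0, 0, 0],
    [0, 0, 0],
    [0, 0, 0],
    [0, 0, 0],
  ],
  twist=[0, 0, 0, 0, 0, 0],
  hand=0.4,
)

```text
t: 31.15
eef_pos: [463.8, 145.9, 42.1]
ee_rot: [-0.0, 0.654, 0.756, -0.0]
force: [-0.4, 0.4, 0.8]
finger_gap: 51.4
grasp_force: 0.0
```

step_arm(
  dp=[
    [0, 0, -0.5],
    [0, 0, -1],
    [0, 0, -1],
    [0, 0, -1],
    [0, 0, -1],
    [0, 0, -1],
    [0, 0, -1],
    [0, 0, -1],
    [0, 0, -1],
    [0, 0, -1],
    [0, 0, 0],
  ],
  twist=[0, 0, 0, 0, 0, 0, 0, 0, 0, 0, 0],
)

```text
t: 32.25
eef_pos: [465.7, 146.4, 235.6]
ee_rot: [0.002, 0.654, 0.756, 0.003]
force: [0.3, -1.2, -0.3]
finger_gap: 51.4
grasp_force: 0.0
```

```bash
python3 - <<'E'
from h import *
A=np.radians(98.3);x=np.array([np.cos(A),np.sin(A)]);y=np.array([x[1],-x[0]]);T=np.array([463.8,146.])
for n in('wrist','top','scene'):
    c,im=snap(n,n+'11.png')
    for r in eyes.regions_of('plate',n)[:1]:
        ys,xs=np.nonzero(r['pixels']); q=np.c_[xs,ys]
        w=back(c,q,78)[:,:2]-T
        print(n,round(r['score'],2),len(xs),'x',np.percentile(w@x,[1,99]).round(1),'y',np.percentile(w@y,[2,50,98]).round(1))
        print(' px',xs.min(),xs.max(),ys.min(),ys.max(),'pred',proj(c,[np.r_[T+i*x+j*y,k] for i in(-40,40) for j in(-6,6) for k in(8,78)]).round(1).tolist())
s=monitor.get_state();print(s['t'],s['eef_pos'])
for th in('bar','pliers','spool'):
    eyes_r=eyes.regions_of(th,'top'); c=cam('top'); print(th,[(round(r['score'],2),np.round(r['location']).tolist()) for r in eyes_r[:2]])
E
```

```text
wrist 0.76 1463 x [-37.7  46.8] y [-6.5 -0.7  5.1]
 px 272 286 128 229 pred [[274.4, 205.1], [273.1, 230.5], [285.9, 205.1], [287.0, 230.4], [273.9, 127.5], [272.4, 137.6], [286.1, 127.5], [287.3, 137.6]]
top 0.7 243 x [-48.8  38.8] y [-6.9 -0.8  5.1]
 px 161 203 229 238 pred [[204.4, 233.0], [198.4, 233.5], [203.7, 227.9], [197.6, 228.0], [170.0, 238.1], [161.0, 239.1], [169.3, 233.0], [160.3, 233.5]]
scene 0.75 520 x [-33.4  69.3] y [-4.9  5.  14. ]
 px 302 315 282 336 pred [[308.0, 299.0], [310.5, 279.7], [302.1, 299.5], [304.2, 280.1], [313.9, 336.5], [317.1, 318.5], [307.6, 337.1], [310.2, 319.1]]
32.55 [462.96816023 145.73556846 231.15127602]
bar [(0.65, [315.0, 247.0])]
pliers [(0.58, [248.0, 223.0])]
spool [(0.77, [352.0, 130.0])]
```

```bash
python3 -c "
from bench import ticket
print(ticket.job_done())"
```

```text
the job is handed in; nothing more can be done
None
```

I handed the job in at about 32.6 s, and no verdict came back. The bar is back in its rest and the plate stands upright in the rack slot farther from the robot, centred to a few millimetres and pressed to the floor with about 25 N. The pliers and spool look undisturbed.

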